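Lid the specimen jars from the stack of lids

TASK

The pebble jars in the science storeroom are standing open and their wooden lids have been piled up in one stack: take the stack apart and close every jar with the lid of its own size, the widest lid on the widest jar and so on down to the narrowest, each with its plug down in the mouth and its disc flat on the rim. Let the jars stand where they are, upright, and leave the tape roll and the hand lens alone.

Things in the scene. Friction and masses are not known exactly. Their poses are not given: they have to be found in the camera images.
- lid_a_mid (a point): The widest of four pale-wood plug lids: flat disc 68 mm across, 12 mm thick, with a tapering plug 10 mm long under it (39 mm across at the tip, 48 mm at the disc). At the start upright, at the bottom of the stack, its plug tip on the counter. 31 to 51 g. Point: centre of the disc, 6 mm below its top, 16 mm above the plug's tip; z up.
- lid_b_mid (a point): The second widest of four pale-wood plug lids: flat disc 60 mm across, 12 mm thick, with a tapering plug 10 mm long under it (31 mm across at the tip, 40 mm at the disc). At the start upright, second from the bottom of the stack, up to about 4 mm off centre on the lid below. 23 to 39 g. Point: centre of the disc, 6 mm below its top, 16 mm above the plug's tip; z up.
- lid_c_mid (a point): The third widest of four pale-wood plug lids: flat disc 52 mm across, 12 mm thick, with a tapering plug 10 mm long under it (23 mm across at the tip, 32 mm at the disc). At the start upright, third from the bottom of the stack, up to about 4 mm off centre on the lid below. 17 to 29 g. Point: centre of the disc, 6 mm below its top, 16 mm above the plug's tip; z up.
- lid_d_mid (a point): The narrowest of four pale-wood plug lids: flat disc 44 mm across, 12 mm thick, with a tapering plug 10 mm long under it (15 mm across at the tip, 24 mm at the disc). At the start upright, on top of the stack, up to about 4 mm off centre on the lid below. 12 to 20 g. Point: centre of the disc, 6 mm below its top, 16 mm above the plug's tip; z up.
- jar_a_mouth (a point): The widest of four open amber-glass jars of pebbles (for the widest lid): body 68 mm across, 80 mm high to the rim; its top 16 mm is a neck 61 mm across with a 55 mm hole free to 16 mm deep. Loose, 260 to 460 g. Point: centre of the hole, level with the rim; z up. A seated lid's disc lies flat on the rim.
- jar_b_mouth (a point): The second widest of four open amber-glass jars of pebbles (for the second widest lid): body 60 mm across, 74 mm high to the rim; its top 16 mm is a neck 53 mm across with a 47 mm hole free to 16 mm deep. Loose, 190 to 330 g. Point: centre of the hole, level with the rim; z up. A seated lid's disc lies flat on the rim.
- jar_c_mouth (a point): The third widest of four open amber-glass jars of pebbles (for the third widest lid): body 52 mm across, 68 mm high to the rim; its top 16 mm is a neck 45 mm across with a 39 mm hole free to 16 mm deep. Loose, 130 to 230 g. Point: centre of the hole, level with the rim; z up. A seated lid's disc lies flat on the rim.
- jar_d_mouth (a point): The narrowest of four open amber-glass jars of pebbles (for the narrowest lid): body 44 mm across, 62 mm high to the rim; its top 16 mm is a neck 37 mm across with a 31 mm hole free to 16 mm deep. Loose, 85 to 150 g. Point: centre of the hole, level with the rim; z up. A seated lid's disc lies flat on the rim.
- tape_roll: A roll of tan packing tape lying flat, 100 mm across and 48 mm high, loose, not part of the job; origin at the centre of its underside, z up.
- magnifier: A hand lens lying flat, not part of the job: a steel-rimmed lens 54 mm across with a black handle, 121 mm long over all, 13 mm high; origin under it, 30 mm from the lens centre towards the handle, x along the handle away from the lens.
Things that resemble listed ones, but are neither listed nor needed, are in the scene too. What is shaped like the part that bears lid_b_mid but purple is not meant. What is shaped like the part that bears lid_c_mid but orange is not meant.

How it is judged:
By the outcome, as a careful person would: the job done as asked, in the order asked, and still so for the second after the job is handed in, with the robot touching nothing.
It also fails if it takes over 112 s, if anything falls off the work surface, if the arm or the gripper's body presses on something with over 40 N, if the wrist force passes 120 N, or if a joint passes its speed limit or range.

ROBOT

A 7-joint arm with a two-finger parallel gripper is mounted at the origin on the work surface. World frame = base frame: x ahead of the robot, y to its left, z up, the work surface at z = 0. Lengths are in mm, angles in rad, forces in N, time in s.
With the tool pointing down it reaches from about 425 to 925 mm from the base axis. Payload 6.8 kg.
Tool frame: the origin (TCP) lies at the very end of the fingers, on their centre line; the grasp point (between the pads) lies 19 mm behind it; z points along the fingers, y is the line along which they close (so a half turn about z gives the same grasp; the last joint's range is limited). The gripper opens to 85 mm and grips with 20 to 120 N. Pads are 22 mm wide; open, the fingers measure 114 mm over their backs; the gripper's body (76 mm by 85 mm) begins 54 mm behind the grasp point. The pads swing forward as they close: fully open they stand 13 mm farther back than shut.
Start: joints at [1.133, 0.477, 0.022, 1.555, -0.011, 1.109, -0.083], TCP at [218.611, -638.637, 231.308] pointing down, gripper open.
Joint ranges: [-2.96, 2.96], [-0.34, 2.1], [-1.41, 1.46], [0.24, 2.44], [-1.37, 4.51], [0.17, 1.92], [-2.96, 2.96]. Speed limits (rad/s): [2.39, 2.39, 3.14, 3.14, 3.14, 3.14, 3.14].

INTERFACE

Orientations are given as a unit quaternion [x, y, z, w].
In Python, from bench import arm, cams, recognise gives the robot as it stands.
- The arm moves only by the shell command python3 -m creep 'ROWS' [FORCE]. ROWS is JSON, a list that holds one entry, the list of rows, each a list of 7 numbers: the shift along the world's x, y, z in m, then the turn, a rotation vector about the world's x, y, z in degrees, then the opening, from 0 (shut) to 1 (fully open). A call has 1 to 20 rows; each row shifts and turns the commanded pose from where the row before left it; what a row does not reach is not made up. A row lasts 1/8 s, in which the tool goes at most 62.5 mm and 10.7 degrees, less where a joint would pass 70% of its speed; a pose out of reach is approached as far as the arm can. A call is refused whole if a number of a shift passes 0.0625 or a number of a turn 10.7, either way. A call with a gripper value outside its range is refused whole. The fingers move at their own pace and stop on an object; FORCE is the grip in N (left out, the last holds). Time passes only in rows, so rows that do not move let the fingers close. It gives the time, the measured TCP pose, the force, the opening and the grip force at its end, in the units of the state.
- arm.get_obs(): the state, without advancing time (a new reading comes with each control period).
- cams.grab_frame(name): name is "scene" or "top"; returns a dict with "image" (420x560x3 uint8, red, green, blue), "fx", "fy", "cx", "cy" (pixels), "k1" (the pictures are not rectified: a ray, as slopes to the right and down, at radius r is drawn at 1 + k1 r^2 times it, then the intrinsics apply), "T" (4x4, takes a point from camera to world coordinates). Camera axes: x right, y down, z forward; pixel columns grow to the right and rows downward; lengths in mm; the calibration is good to about 2 mm. A picture is of the moment at which its call begins. There is no depth.
- arm.close_job(): hands the job in; it is judged then, once.
Trained networks look in a picture, given as the dict that the camera call returned (one of the last four; its "shot" number tells which), for a name from the list of things; names that differ only in an ending like _2 or _b are one class to them, and where a whole thing is asked for, a point or a joint stands for the part that bears it (a point fixed in the world has none). Each returns a list of dicts, best first, with "score" (0 to 1); they miss things now and then, are a little off and sometimes report something else, mostly with a low value. They report only what shows in the picture. A call takes as long as a camera call. They do not tell look-alikes from the thing itself.
- recognise(picture, query): "position" ([column, row] in pixels, amid what is visible of it).
The state is a dict: "time": time; "joint_positions": joint angles; "dq": joint speeds; "tau": joint torques, N m; "eef_pos": TCP position; "ee_rot": TCP orientation; "force": force on the tool from outside, world axes, zero at the start; "moment": the same for the moment, N m; "gripper_width": finger opening in mm; "finger_force": force on a finger pad.
Only numpy, scipy, OpenCV 4.12 (cv2) and the standard library are available. Lean on these libraries where they do the work, as an engineer would, in place of code of your own. Each camera call takes 0.05 s, during which the arm holds its last target. There are 200 camera calls.

## Working session

There is one attempt and no reset: what is moved stays moved. The work goes in short steps, Python scripts to look and compute and a shell command to move; the robot and the scene stay as the last step left them, time stands still between calls to the robot, and variables do not carry over. Pictures are saved under pics/ and viewed, at most 14 in all, crops included, and the job is handed in when it is done.

```bash
mkdir -p pics
cat > h.py <<'E'
import numpy as np, cv2
from bench import arm, cams, recognise
def grab(n,save=None):
    f=cams.grab_frame(n)
    if save: cv2.imwrite('pics/'+save,cv2.cvtColor(f['image'],cv2.COLOR_RGB2BGR))
    return f
def ray(f,p):
    K=np.array([[f['fx'],0,f['cx']],[0,f['fy'],f['cy']],[0,0,1.]])
    u=cv2.undistortPoints(np.array([[p]],float),K,np.array([f['k1'],0,0,0.]))[0,0]
    T=np.array(f['T']); return T[:3,3],T[:3,:3]@np.array([u[0],u[1],1])
def at(f,p,z):
    o,d=ray(f,p); return (o+d*(z-o[2])/d[2])[:2].round(1)
def proj(f,P):
    T=np.array(f['T']); q=T[:3,:3].T@(np.array(P,float)-T[:3,3]); s=q[:2]/q[2]; s=s*(1+f['k1']*(s@s))
    return np.array([f['fx']*s[0]+f['cx'],f['fy']*s[1]+f['cy']])
E
python3 - <<'E'
from h import *
for n in ['top','scene']:
    f=grab(n,n+'0.png'); print(n,f['fx'],f['k1'],np.round(f['T'],2).tolist())
    for q in ['lid_a_mid','lid_b_mid','lid_c_mid','lid_d_mid','jar_a_mouth','jar_b_mouth','jar_c_mouth','jar_d_mouth','tape_roll','magnifier']:
        print(q,[(np.round(d['position']).tolist(),round(d['score'],2)) for d in recognise(f,q)])
print(arm.get_obs())
E
```

```text
top 484.7491988633887 -0.16245425266786456 [[-0.01, -0.98, 0.17, 353.13], [-1.0, 0.01, 0.0, -5.53], [-0.01, -0.17, -0.98, 1233.16], [0.0, 0.0, 0.0, 1.0]]
lid_a_mid []
lid_b_mid [([371.0, 245.0], 0.85), ([405.0, 237.0], 0.41)]
lid_c_mid [([418.0, 188.0], 0.54)]
lid_d_mid [([314.0, 252.0], 0.69), ([420.0, 230.0], 0.61)]
jar_a_mouth []
jar_b_mouth [([352.0, 172.0], 0.75)]
jar_c_mouth [([318.0, 254.0], 0.75)]
jar_d_mouth [([222.0, 251.0], 0.74)]
tape_roll [([262.0, 153.0], 0.74)]
magnifier []
scene 422.3761646614502 -0.13230135307172014 [[0.71, 0.48, -0.51, 993.41], [0.7, -0.51, 0.5, -426.54], [-0.01, -0.71, -0.7, 667.3], [0.0, 0.0, 0.0, 1.0]]
lid_a_mid [([124.0, 315.0], 0.75)]
lid_b_mid [([165.0, 265.0], 0.78), ([126.0, 305.0], 0.76), ([238.0, 298.0], 0.68)]
lid_c_mid [([145.0, 357.0], 0.79), ([120.0, 298.0], 0.64)]
lid_d_mid [([112.0, 288.0], 0.75), ([208.0, 216.0], 0.26), ([293.0, 168.0], 0.24)]
jar_a_mouth [([378.0, 197.0], 0.88)]
jar_b_mouth [([239.0, 300.0], 0.58)]
jar_c_mouth [([206.0, 216.0], 0.64)]
jar_d_mouth [([290.0, 169.0], 0.74), ([333.0, 249.0], 0.52), ([242.0, 298.0], 0.2)]
tape_roll [([331.0, 241.0], 0.97)]
magnifier [([341.0, 151.0], 0.58), ([293.0, 166.0], 0.34)]
{'time': 1.1, 'joint_positions': array([ 1.13293658,  0.47699243,  0.02239822,  1.55539525, -0.0115085 ,
        1.10931767, -0.08312826]), 'dq': array([ 0.00130526,  0.00145441,  0.00014603,  0.00011129,  0.00033865,
       -0.00143539, -0.00033444]), 'tau': array([-1.10813685e-04, -5.96335316e+01,  1.60607904e+00, -2.81549478e+01,
        1.23994760e-02,  1.63728135e-03,  1.68597398e-05]), 'eef_pos': array([ 218.58954755, -638.64052476,  231.31496095]), 'ee_rot': array([9.86442307e-01, 1.64108423e-01, 1.26845777e-05, 4.99453032e-06]), 'force': array([-0.1733647 , -0.22197406,  0.65472908]), 'moment': array([-0.02769896, -0.00837398, -0.02748499]), 'finger_force': 0.0, 'gripper_width': 85.56646530091845}
```

View both.

View pics/top0.png

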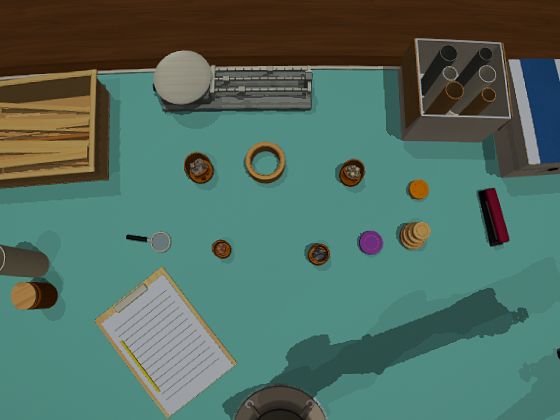

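View pics/scene0.png

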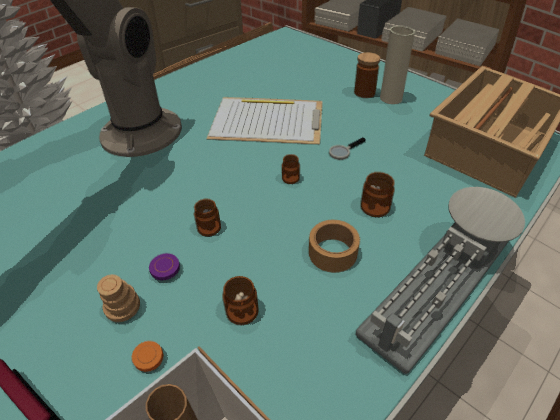

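```bash
cat >> h.py <<'E'
from scipy.optimize import minimize
S=8
def fmask(f,c,h):
    "non-teal mask in a crop of half size h about pixel c, biggest blob filled, upsampled S"
    x0,y0=int(c[0])-h,int(c[1])-h
    im=f['image'][y0:y0+2*h,x0:x0+2*h].astype(np.float32)
    im=cv2.resize(im,None,fx=S,fy=S,interpolation=cv2.INTER_LINEAR)
    m=((im[...,0]>0.8*im[...,1])).astype(np.uint8)
    n,l,st,ce=cv2.connectedComponentsWithStats(m)
    k=l[h*S-8:h*S+8,h*S-8:h*S+8]; k=np.bincount(k[k>0].ravel()).argmax()
    cs,_=cv2.findContours((l==k).astype(np.uint8),cv2.RETR_EXTERNAL,cv2.CHAIN_APPROX_NONE)
    o=np.zeros_like(m); cv2.drawContours(o,cs,-1,1,-1); return o,x0,y0
def sil(f,shape,x0,y0,parts):
    "parts: list of lists of circles (x,y,z,r); hull of each drawn"
    o=np.zeros(shape,np.uint8); t=np.linspace(0,2*np.pi,48)
    for p in parts:
        P=np.array([proj(f,(x+r*np.cos(a),y+r*np.sin(a),z)) for x,y,z,r in p for a in t])
        P=((P-[x0,y0]+.5)*S-.5)
        cv2.fillConvexPoly(o,cv2.convexHull(np.round(P*16).astype(np.int32)),1,shift=4)
    return o
def fit(views,build,p0,step=6):
    ms=[(f,)+fmask(f,c,h) for f,c,h in views]
    def cost(p):
        s=0
        for f,m,x0,y0 in ms:
            o=sil(f,m.shape,x0,y0,build(p)); s+=(o!=m).sum()/m.sum()
        return s
    b=minimize(cost,p0,method='Nelder-Mead',options=dict(initial_simplex=np.vstack([p0]+[np.array(p0)+step*e for e in np.eye(len(p0))]),xatol=.05,fatol=1e-5,maxiter=1500))
    return b.x,b.fun,ms
D={'a':(68,80,55,61),'b':(60,74,47,53),'c':(52,68,39,45),'d':(44,62,31,37)}
def jar(k):
    d,h,_,n=D[k]
    return lambda p:[[(p[0],p[1],0,d/2),(p[0],p[1],h-16,d/2)],[(p[0],p[1],h-16,n/2),(p[0],p[1],h,n/2)]]
def lid(x,y,zt,k):
    r=D[k][0]/2; return [[(x,y,zt+10,r),(x,y,zt+22,r)],[(x,y,zt,r-14.5),(x,y,zt+10,r-10)]]
E
cat > m.py <<'E'
from h import *
t=grab('top');s=grab('scene')
tp={'a':(199,168),'b':(352,172),'c':(318,254),'d':(222,249),'s':(415,235)}
sp={'a':(378,195),'b':(240,300),'c':(207,217),'d':(291,169),'s':(120,300)}
tiles=[[],[]];R={}
for k in 'abcds':
    if k=='s':
        b=lambda p:sum([lid(p[2*i],p[2*i+1],22*i,q) for i,q in enumerate('abcd')],[])
        p0=np.tile(at(t,tp[k],40),4); h=32
    else: b=jar(k); p0=at(t,tp[k],40); h=32
    for nm,v in (('both',[(t,tp[k],h),(s,sp[k],h)]),('top',[(t,tp[k],h)]),('scene',[(s,sp[k],h)])):
        p,c,ms=fit(v,b,p0); print(k,nm,p.round(1),round(c,3))
        if nm=='both': 
            for i,(f,m,x0,y0) in enumerate(ms):
                im=cv2.resize(f['image'][y0:y0+2*h,x0:x0+2*h],None,fx=S,fy=S,interpolation=cv2.INTER_CUBIC)[...,::-1].copy()
                for mm,col in ((sil(f,m.shape,x0,y0,b(p)),(0,255,0)),(m,(255,0,255))):
                    cs,_=cv2.findContours(mm,cv2.RETR_EXTERNAL,cv2.CHAIN_APPROX_NONE); cv2.drawContours(im,cs,-1,col,2)
                tiles[i].append(cv2.resize(im,(160,160),interpolation=cv2.INTER_AREA) if k!='z' else im)
cv2.imwrite('pics/fit.png',np.vstack([np.hstack(x) for x in tiles]))
E
python3 m.py
```

```text
a both [662.5 202.8] 0.079
a top [663.4 203. ] 0.033
a scene [661.3 204.1] 0.025
b both [ 647.9 -188.5] 0.089
b top [ 648.9 -188.7] 0.03
b scene [ 646.2 -187.3] 0.022
c both [441. -99.] 0.087
c top [441.5 -99.3] 0.036
c scene [438.8 -97.8] 0.027
d both [455.8 142.2] 0.096
d top [456.2 142.4] 0.039
d scene [454.2 143.6] 0.034
s both [ 486.4 -342.7  488.8 -339.4  489.7 -342.7  491.1 -345.4] 0.042
s top [ 486.6 -342.9  489.  -343.5  490.  -344.5  491.3 -345.8] 0.013
s scene [ 485.7 -341.9  487.6 -339.4  488.1 -342.4  490.5 -344.9] 0.01
```

View pics/fit.png

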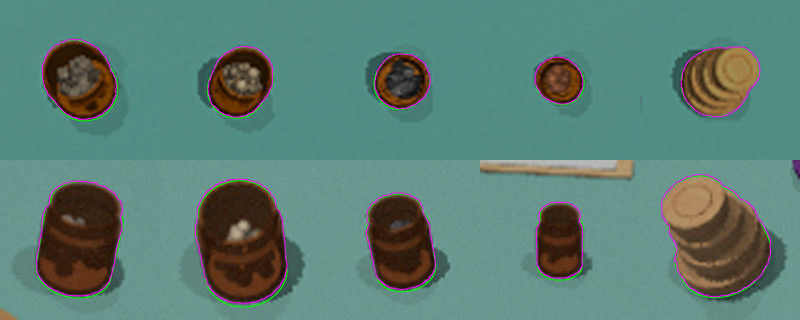

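Candidates: pale stack, top view (415,235); purple look-alike (371,243); orange look-alike (419,189). I'm taking the pale stack, and the fit crop confirms it. The silhouettes match the jars within about 2 mm: A (199,168), B (352,172), C (318,254), D (222,249).

```bash
python3 -m creep '[[[0.0303,0.0326,-0.010,0,0,0,1],[0.0303,0.0326,-0.010,0,0,0,1],[0.0303,0.0326,-0.010,0,0,0,1],[0.0303,0.0326,-0.010,0,0,0,1],[0.0303,0.0326,-0.010,0,0,0,1],[0.0303,0.0326,-0.010,0,0,0,1],[0.0303,0.0326,-0.010,0,0,0,1],[0.0303,0.0326,-0.010,0,0,0,1],[0.0303,0.0326,-0.010,0,0,0,1],[0,0,0,0,0,0,1],[0,0,0,0,0,0,1]]]' 20
python3 - <<'E'
from h import *
grab('scene','s1.png')
E
```

```text
time: 2.58
eef_pos: [490.9, -345.8, 141.4]
ee_rot: [0.986, 0.164, -0.0, 0.0]
force: [0.4, -0.6, -1.2]
gripper_width: 85.2
finger_force: 0.0
```

View pics/s1.png

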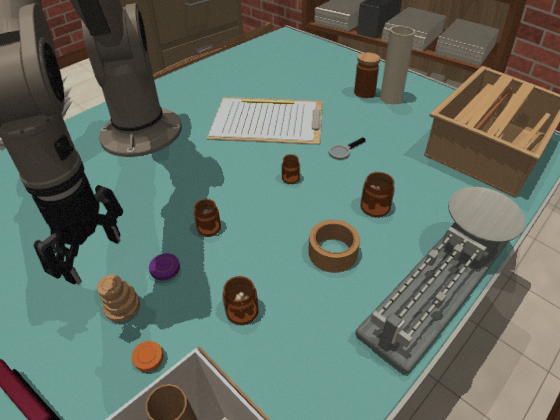

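The open gripper is straddling the stack top (112,285), with fingertips near (62,275) and (112,238). I'll go down and close on lid d.

```bash
python3 -m creep '[[[0,0,-0.025,0,0,0,1],[0,0,-0.025,0,0,0,1],[0,0,-0.015,0,0,0,1],[0,0,-0.011,0,0,0,1],[0,0,0,0,0,0,1],[0,0,0,0,0,0,0.4],[0,0,0,0,0,0,0.4],[0,0,0,0,0,0,0.4],[0,0,0,0,0,0,0.4],[0,0,0,0,0,0,0.4],[0,0,0,0,0,0,0.4]]]' 20
python3 - <<'E'
from h import *
grab('scene','s2.png')
E
```

```text
time: 4.0
eef_pos: [491.9, -345.4, 66.0]
ee_rot: [0.986, 0.164, 0.001, 0.0]
force: [-0.9, 1.0, 5.2]
gripper_width: 43.2
finger_force: 20.2
```

```bash
python3 -m creep '[[[0,0,0.005,0,0,0,0.4],[0,0,0.015,0,0,0,0.4],[0,0,0.03,0,0,0,0.4],[0,0,0.03,0,0,0,0.4],[0,0,0,0,0,0,0.4]]]'
python3 - <<'E'
from h import *
s=grab('scene');t=grab('top')
tl=[]
for f,c in((s,(110,275)),(t,(425,228))):
    h=50;tl.append(cv2.resize(f['image'][int(c[1])-h:int(c[1])+h,int(c[0])-h:int(c[0])+h],(400,400),interpolation=cv2.INTER_CUBIC)[...,::-1])
cv2.imwrite('pics/g1.png',np.hstack(tl))
E
```

```text
time: 4.68
eef_pos: [492.9, -346.3, 148.7]
ee_rot: [0.986, 0.164, 0.002, 0.002]
force: [1.0, -0.9, 0.9]
gripper_width: 42.9
finger_force: 20.4
```

View pics/g1.png

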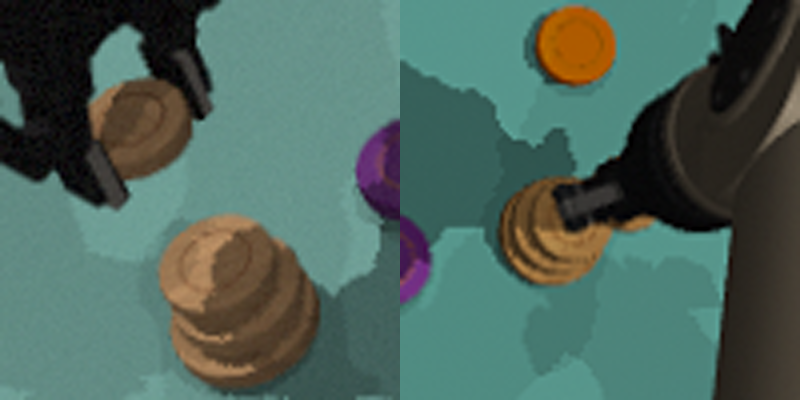

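Lid d hangs level between the pads (crop left, 140,130), and the stack of c, b and a stayed put. Next is jar d.

```bash
python3 -m creep '[[[-0.0034,0.022,0,0,0,0,0.4],[-0.0034,0.0444,0,0,0,0,0.4],[-0.0034,0.0444,0,0,0,0,0.4],[-0.0034,0.0444,0,0,0,0,0.4],[-0.0034,0.0444,0,0,0,0,0.4],[-0.0034,0.0444,0,0,0,0,0.4],[-0.0034,0.0444,0,0,0,0,0.4],[-0.0034,0.0444,0,0,0,0,0.4],[-0.0034,0.0444,0,0,0,0,0.4],[-0.0034,0.0444,0,0,0,0,0.4],[-0.0034,0.0444,-0.02,0,0,0,0.4],[0,0.022,-0.03,0,0,0,0.4],[0,0,-0.015,0,0,0,0.4],[0,0,0,0,0,0,0.4],[0,0,0,0,0,0,0.4]]]'
python3 - <<'E'
from h import *
s=grab('scene');o=arm.get_obs();print(o['eef_pos'],o['force'])
h=50;c=(291,155);im=cv2.resize(s['image'][c[1]-h:c[1]+h,c[0]-h:c[0]+h],(500,500),interpolation=cv2.INTER_CUBIC)[...,::-1].copy()
T=np.linspace(0,6.28,60)
for z,r,col in((62,15.5,(0,255,0)),(62,18.5,(0,255,0)),):
    P=np.array([proj(s,(455.8+r*np.cos(a),142.2+r*np.sin(a),z)) for a in T]);P=((P-[c[0]-h,c[1]-h]+.5)*5).astype(int);cv2.polylines(im,[P],True,col,1)
x,y,z=o['eef_pos']
for zz,r in((22,22),(10,22),(0,7.5)):
    P=np.array([proj(s,(x+r*np.cos(a),y+r*np.sin(a),z+zz)) for a in T]);P=((P-[c[0]-h,c[1]-h]+.5)*5).astype(int);cv2.polylines(im,[P],True,(255,0,255),1)
cv2.imwrite('pics/g2.png',im)
E
```

```text
time: 6.65
eef_pos: [454.1, 141.7, 80.8]
ee_rot: [0.987, 0.163, 0.0, 0.0]
force: [0.1, -0.5, 0.4]
gripper_width: 43.2
finger_force: 20.5
[454.45086995 141.8780279   81.02737883] [ 0.60626755  0.40578153 -0.24526461]
```

View pics/g2.png

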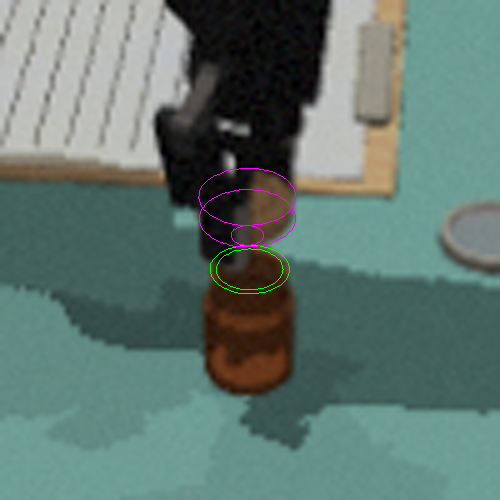

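The lid disc sits at about (265,210) in the crop, over the rim at (250,270) and matching the overlay. Lowering it.

```bash
python3 -m creep '[[[0.001,0.0005,-0.010,0,0,0,0.4],[0,0,-0.008,0,0,0,0.4],[0,0,-0.006,0,0,0,0.4],[0,0,-0.004,0,0,0,0.4],[0,0,0,0,0,0,0.4],[0,0,0,0,0,0,0.4]]]'
```

```text
time: 7.45
eef_pos: [454.9, 143.3, 52.3]
ee_rot: [0.986, 0.164, 0.0, 0.0]
force: [0.3, -0.3, 0.4]
gripper_width: 43.5
finger_force: 21.1
```

```bash
python3 -m creep '[[[0,0,-0.001,0,0,0,0.4],[0,0,0,0,0,0,0.55],[0,0,0,0,0,0,0.7],[0,0,0,0,0,0,0.8],[0,0,0.01,0,0,0,0.9],[0,0,0.03,0,0,0,1],[0,0,0.03,0,0,0,1],[0,0,0.03,0,0,0,1],[0.004,-0.03,0,0,0,0,1],[0.0035,-0.045,0,0,0,0,1],[0.0035,-0.045,0,0,0,0,1],[0.0035,-0.045,0,0,0,0,1],[0.0035,-0.045,0,0,0,0,1]]]'
python3 - <<'E'
from h import *
s=grab('scene','s3.png');t=grab('top')
h=50;tl=[cv2.resize(f['image'][c[1]-h:c[1]+h,c[0]-h:c[0]+h],(400,400),interpolation=cv2.INTER_CUBIC)[...,::-1] for f,c in((s,(291,165)),(t,(222,249)))]
cv2.imwrite('pics/g3.png',np.hstack(tl))
b=lambda p:sum([lid(p[2*i],p[2*i+1],22*i,q) for i,q in enumerate('abc')],[])
p,c,_=fit([(s,(120,304),32),(t,(412,236),32)],b,[486.4,-342.7,488.8,-340,489.7,-343],3);print(p.round(1),c)
E
```

```text
time: 9.07
eef_pos: [473.0, -68.1, 152.1]
ee_rot: [0.986, 0.164, 0.001, 0.0]
force: [1.1, 0.6, 0.4]
gripper_width: 85.7
finger_force: 0.0
[ 486.2 -342.5  489.  -339.5  489.4 -342.8] 0.044470136517671496
```

View pics/g3.png

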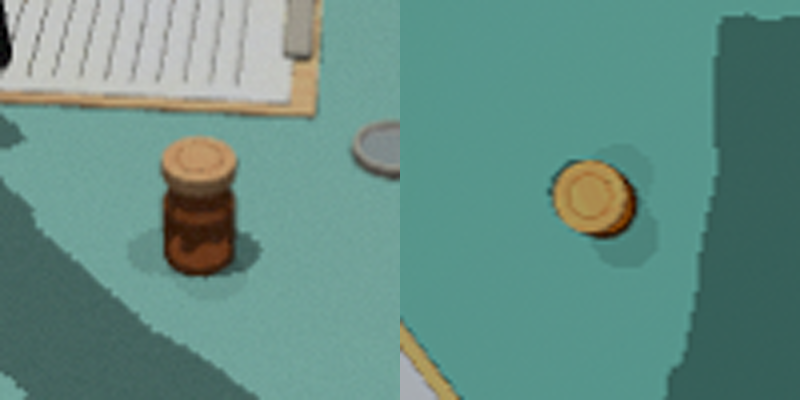

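Lid d is seated flat on jar d (crop 200,160). Now lid c.

```bash
python3 -m creep '[[[0.00275,-0.0458,0,0,0,0,1],[0.00275,-0.0458,0,0,0,0,1],[0.00275,-0.0458,0,0,0,0,1],[0.00275,-0.0458,0,0,0,0,1],[0.00275,-0.0458,0,0,0,0,1],[0.00275,-0.0458,-0.01,0,0,0,1],[0,0,-0.03,0,0,0,1],[0,0,-0.03,0,0,0,1],[0,0,-0.022,0,0,0,1],[0,0,-0.016,0,0,0,1],[0,0,0,0,0,0,1],[0,0,0,0,0,0,0.5],[0,0,0,0,0,0,0.5],[0,0,0,0,0,0,0.5],[0,0,0,0,0,0,0.5],[0,0,0,0,0,0,0.5],[0,0,0,0,0,0,0.5]]]' 20
```

```text
time: 11.3
eef_pos: [490.1, -341.8, 44.4]
ee_rot: [0.986, 0.164, 0.001, 0.001]
force: [-1.5, 1.8, 6.6]
gripper_width: 51.5
finger_force: 20.4
```

```bash
python3 -m creep '[[[0,0,0.005,0,0,0,0.5],[0,0,0.015,0,0,0,0.5],[0,0,0.03,0,0,0,0.5],[0,0,0.03,0,0,0,0.5],[-0.0041,0.0202,0,0,0,0,0.5],[-0.0082,0.0405,0,0,0,0,0.5],[-0.0082,0.0405,0,0,0,0,0.5],[-0.0082,0.0405,0,0,0,0,0.5],[-0.0082,0.0405,0,0,0,0,0.5],[-0.0082,0.0405,0,0,0,0,0.5],[-0.0041,0.0202,-0.015,0,0,0,0.5],[0,0,-0.02,0,0,0,0.5],[0,0,0,0,0,0,0.5],[0,0,0,0,0,0,0.5]]]'
cat > v.py <<'E'
from h import *
import sys
n,k,jx,jy,dz=sys.argv[1],sys.argv[2],*map(float,sys.argv[3:6])
s=grab('scene');t=grab('top');o=arm.get_obs();x,y,z=o['eef_pos'];print(o['eef_pos'].round(1),o['force'].round(1))
d,H,hole,neck=D[k];T=np.linspace(0,6.28,60);h=50;tl=[]
for f in(s,t):
    c=proj(f,(jx,jy,H+25)).astype(int)
    im=cv2.resize(f['image'][c[1]-h:c[1]+h,c[0]-h:c[0]+h],(400,400),interpolation=cv2.INTER_CUBIC)[...,::-1].copy()
    for X,Y,zz,r,col in((jx,jy,H,hole/2,(0,255,0)),(jx,jy,H,neck/2,(0,255,0)),(x,y,z+dz+6,d/2,(255,0,255)),(x,y,z+dz-6,d/2,(255,0,255))):
        P=np.array([proj(f,(X+r*np.cos(a),Y+r*np.sin(a),zz)) for a in T]);cv2.polylines(im,[((P-c+h+.5)*4).astype(int)],True,col,1)
    tl.append(im)
cv2.imwrite('pics/'+n,np.hstack(tl))
E
python3 v.py g4.png c 441 -99 15.6
```

```text
time: 13.05
eef_pos: [440.1, -98.6, 88.7]
ee_rot: [0.986, 0.164, -0.0, 0.0]
force: [0.6, 1.1, 0.4]
gripper_width: 51.1
finger_force: 21.1
[440.6 -98.9  88.9] [-0.3 -0.7 -0. ]
```

View pics/g4.png

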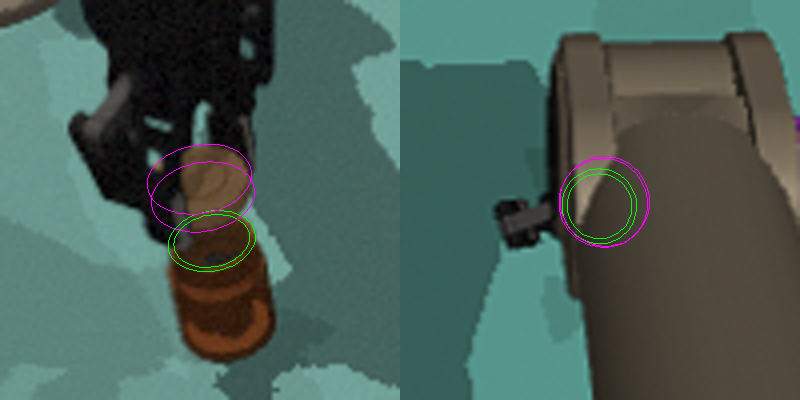

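Lid c (215,185) is in line over jar c's rim (212,240). Lowering and releasing.

```bash
python3 -m creep '[[[0.0005,0,-0.010,0,0,0,0.5],[0,0,-0.009,0,0,0,0.5],[0,0,-0.007,0,0,0,0.5],[0,0,-0.004,0,0,0,0.5],[0,0,0,0,0,0,0.5],[0,0,0,0,0,0,0.5]]]'
```

```text
time: 13.9
eef_pos: [440.8, -98.6, 58.2]
ee_rot: [0.986, 0.164, 0.0, 0.0]
force: [0.1, 0.5, -0.3]
gripper_width: 51.4
finger_force: 21.7
```

```bash
python3 -m creep '[[[0,0,-0.001,0,0,0,0.5],[0,0,0,0,0,0,0.65],[0,0,0,0,0,0,0.8],[0,0,0,0,0,0,0.9],[0,0,0.01,0,0,0,1],[0,0,0.03,0,0,0,1],[0,0,0.03,0,0,0,1],[0,0,0.02,0,0,0,1],[0.004,-0.02,0,0,0,0,1],[0.008,-0.04,0,0,0,0,1],[0.008,-0.04,0,0,0,0,1],[0.008,-0.04,0,0,0,0,1],[0.008,-0.04,0,0,0,0,1],[0,0,0,0,0,0,1]]]'
cat > c.py <<'E'
from h import *
import sys
k,jx,jy,u,v=sys.argv[1],*map(float,sys.argv[2:6])
s=grab('scene'); H=D[k][1]
b=lambda p:jar(k)(p[:2])+[lid(p[2],p[3],p[4]-10,k)[0]]
p,c,_=fit([(s,(u,v),36)],b,[jx,jy,jx,jy,H],3);print('jar,lid,discbottom',p.round(1),'rim',H,round(c,3))
E
python3 c.py c 441 -99 206 212
```

```text
time: 15.65
eef_pos: [476.5, -282.3, 147.9]
ee_rot: [0.987, 0.162, 0.0, 0.001]
force: [-0.0, 0.8, -0.6]
gripper_width: 85.7
finger_force: 0.0
jar,lid,discbottom [ 438.8  -98.2  441.3 -100.6   70.2] rim 68 0.019
```

```bash
python3 -m creep '[[[0.006,-0.028,0,0,0,0,1],[0.0065,-0.03,-0.01,0,0,0,1],[0,0,-0.03,0,0,0,1],[0,0,-0.03,0,0,0,1],[0,0,-0.025,0,0,0,1],[0,0,-0.018,0,0,0,1],[0,0,-0.013,0,0,0,1],[0,0,0,0,0,0,1],[0,0,0,0,0,0,0.6],[0,0,0,0,0,0,0.6],[0,0,0,0,0,0,0.6],[0,0,0,0,0,0,0.6],[0,0,0,0,0,0,0.6],[0,0,0,0,0,0,0.6]]]' 20
```

```text
time: 17.45
eef_pos: [489.9, -337.0, 22.4]
ee_rot: [0.986, 0.164, 0.001, 0.001]
force: [-0.7, 0.4, 6.6]
gripper_width: 58.9
finger_force: 21.3
```

```bash
python3 -m creep '[[[0,0,0.005,0,0,0,0.6],[0,0,0.015,0,0,0,0.6],[0,0,0.03,0,0,0,0.6],[0,0,0.03,0,0,0,0.6],[0.0158,0.0148,0.01,0,0,0,0.6],[0.0316,0.0297,0,0,0,0,0.6],[0.0316,0.0297,0,0,0,0,0.6],[0.0316,0.0297,0,0,0,0,0.6],[0.0316,0.0297,0,0,0,0,0.6],[0.0158,0.0148,-0.015,0,0,0,0.6],[0,0,0,0,0,0,0.6],[0,0,0,0,0,0,0.6]]]'
python3 v.py g5.png b 647.9 -188.5 15.6
```

```text
time: 18.95
eef_pos: [645.7, -189.9, 95.4]
ee_rot: [0.987, 0.163, -0.001, 0.0]
force: [-0.8, -0.5, -0.0]
gripper_width: 59.2
finger_force: 21.7
[ 646.  -190.4   96.3] [-0.9  0.1 -0.2]
```

View pics/g5.png

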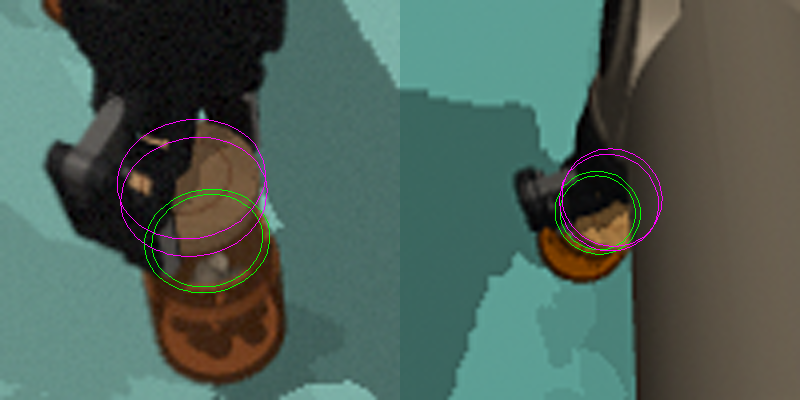

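Lid b (220,190) is over jar b's rim (208,240), about 2 mm short in x and 1.5 mm in y. I'll correct that and lower.

```bash
python3 -m creep '[[[0.002,0.0015,-0.011,0,0,0,0.6],[0,0,-0.009,0,0,0,0.6],[0,0,-0.007,0,0,0,0.6],[0,0,-0.004,0,0,0,0.6],[0,0,0,0,0,0,0.6],[0,0,0,0,0,0,0.6]]]'
```

```text
time: 19.8
eef_pos: [649.3, -186.8, 65.4]
ee_rot: [0.986, 0.164, 0.0, 0.0]
force: [0.5, -0.2, -0.1]
gripper_width: 59.2
finger_force: 21.8
```

```bash
python3 -m creep '[[[-0.0005,-0.001,-0.0015,0,0,0,0.6],[0,0,0,0,0,0,0.75],[0,0,0,0,0,0,0.9],[0,0,0,0,0,0,1],[0,0,0.01,0,0,0,1],[0,0,0.03,0,0,0,1],[0,0,0.03,0,0,0,1],[0,0,0.01,0,0,0,1],[-0.0163,-0.0155,0,0,0,0,1],[-0.0326,-0.031,0,0,0,0,1],[-0.0326,-0.031,0,0,0,0,1],[-0.0326,-0.031,0,0,0,0,1],[-0.0163,-0.0155,0,0,0,0,1],[0,0,0,0,0,0,1]]]'
python3 c.py b 647.9 -188.5 240 295
python3 - <<'E'
from h import *
s=grab('scene','s6.png');t=grab('top')
print(fit([(s,(122,308),30)],lambda p:lid(*p,0,'a'),[486,-342.6],3)[:2],proj(s,(486,-342,16)))
E
```

```text
time: 21.55
eef_pos: [516.3, -313.3, 143.1]
ee_rot: [0.987, 0.162, -0.001, -0.0]
force: [-0.4, -0.0, 0.7]
gripper_width: 85.1
finger_force: 0.0
jar,lid,discbottom [ 645.6 -186.9  648.6 -190.3   76.7] rim 74 0.013
(array([ 485.49661979, -341.83579227]), np.float64(0.012648328345189575)) [120.90155826 304.36700017]
```

View pics/s6.png

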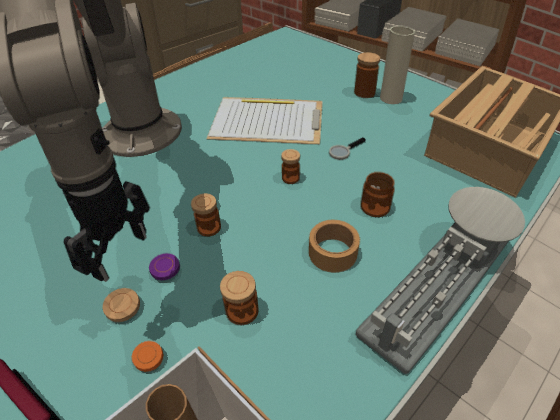

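Lids d, c and b are on their jars at (291,160), (206,205) and (239,287), and lid a lies alone at (122,305). Grasping lid a.

```bash
python3 -m creep '[[[-0.015,-0.0145,0,0,0,0,1],[-0.015,-0.0147,-0.01,0,0,0,1],[0,0,-0.03,0,0,0,1],[0,0,-0.03,0,0,0,1],[0,0,-0.03,0,0,0,1],[0,0,-0.02,0,0,0,1],[0,0,-0.0145,0,0,0,1],[0,0,-0.01,0,0,0,1],[0,0,0,0,0,0,1],[0,0,0,0,0,0,0.7],[0,0,0,0,0,0,0.7],[0,0,0,0,0,0,0.7],[0,0,0,0,0,0,0.7],[0,0,0,0,0,0,0.7]]]' 20
```

```text
time: 23.45
eef_pos: [488.9, -341.2, 0.2]
ee_rot: [0.986, 0.164, 0.001, 0.0]
force: [-1.6, 0.6, 6.0]
gripper_width: 67.1
finger_force: 22.7
```

```bash
python3 -m creep '[[[0,0,0.005,0,0,0,0.7],[0,0,0.015,0,0,0,0.7],[0,0,0.035,0,0,0,0.7],[0,0,0.04,0,0,0,0.7],[0.0073,0.0227,0.035,0,0,0,0.7],[0.0146,0.0454,0,0,0,0,0.7],[0.0146,0.0454,0,0,0,0,0.7],[0.0146,0.0454,0,0,0,0,0.7],[0.0146,0.0454,0,0,0,0,0.7],[0.0146,0.0454,0,0,0,0,0.7],[0.0146,0.0454,0,0,0,0,0.7],[0.0146,0.0454,0,0,0,0,0.7],[0.0146,0.0454,0,0,0,0,0.7],[0.0146,0.0454,0,0,0,0,0.7],[0.0146,0.0454,0,0,0,0,0.7],[0.0146,0.0454,0,0,0,0,0.7],[0.0073,0.0227,-0.015,0,0,0,0.7],[0,0,-0.012,0,0,0,0.7],[0,0,0,0,0,0,0.7],[0,0,0,0,0,0,0.7]]]'
python3 v.py g6.png a 662.5 202.8 15.8
```

```text
time: 25.95
eef_pos: [663.7, 201.1, 102.3]
ee_rot: [0.987, 0.163, -0.0, 0.001]
force: [0.9, 0.0, -0.4]
gripper_width: 66.9
finger_force: 22.8
[664.  202.2 102.9] [ 0.2 -0.2 -1.1]
```

View pics/g6.png

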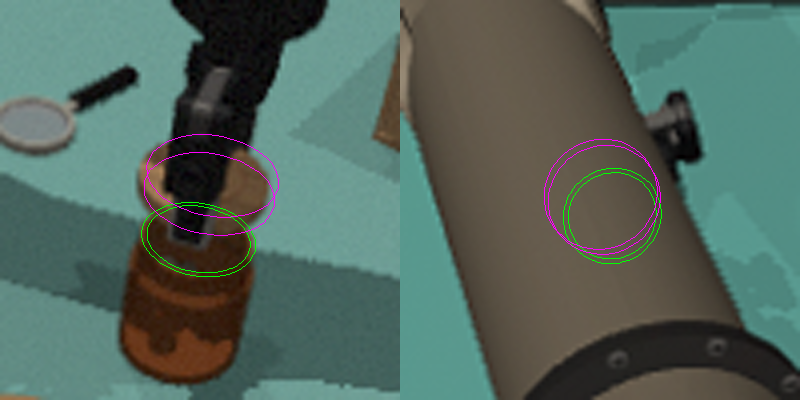

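Lid a (207,187) sits about 2–3 mm left of the overlay, so it's slightly off-centre in the grip. I'll correct for that and lower it onto jar a's rim (198,240).

```bash
python3 -m creep '[[[0.001,0.0015,-0.011,0,0,0,0.7],[0,0,-0.009,0,0,0,0.7],[0,0,-0.008,0,0,0,0.7],[0,0,-0.005,0,0,0,0.7],[0,0,0,0,0,0,0.7],[0,0,0,0,0,0,0.7]]]'
```

```text
time: 26.8
eef_pos: [664.4, 205.3, 70.4]
ee_rot: [0.986, 0.164, -0.0, 0.0]
force: [-4.5, -1.5, 7.2]
gripper_width: 67.1
finger_force: 23.5
```

```bash
python3 -m creep '[[[-0.001,-0.0005,0.0005,0,0,0,0.7],[-0.0005,-0.0005,0,0,0,0,0.7],[0,0,0,0,0,0,0.7]]]'
```

```text
time: 27.18
eef_pos: [663.9, 204.9, 70.4]
ee_rot: [0.986, 0.164, 0.001, -0.0]
force: [1.4, 0.5, 3.9]
gripper_width: 67.2
finger_force: 23.1
```

```bash
python3 -m creep '[[[0,0,0,0,0,0,0.8],[0,0,0,0,0,0,0.9],[0,0,0,0,0,0,1],[0,0,0,0,0,0,1],[0,0,0.01,0,0,0,1],[0,0,0.03,0,0,0,1],[0,0,0.04,0,0,0,1],[0,0,0.05,0,0,0,1],[-0.01,-0.04,0.02,0,0,0,1],[-0.01,-0.05,0,0,0,0,1],[-0.01,-0.05,0,0,0,0,1],[-0.01,-0.05,0,0,0,0,1],[-0.01,-0.05,0,0,0,0,1],[0,0,0,0,0,0,1]]]'
python3 - <<'E'
from h import *
s=grab('scene');t=grab('top');tl=[[],[]]
for j,f in enumerate((s,t)):
  for k,(x,y) in {'a':(662.5,202.8),'b':(648,-188.5),'c':(441,-99),'d':(456,142)}.items():
    c=proj(f,(x,y,45)).astype(int);h=25
    tl[j].append(cv2.resize(f['image'][c[1]-h:c[1]+h,c[0]-h:c[0]+h],(200,200),interpolation=cv2.INTER_CUBIC)[...,::-1])
cv2.imwrite('pics/fin.png',np.vstack([np.hstack(r) for r in tl]))
E
python3 c.py a 662.5 202.8 378 193
```

```text
time: 28.92
eef_pos: [612.2, -42.0, 220.8]
ee_rot: [0.987, 0.16, 0.0, 0.001]
force: [1.0, -0.4, -1.5]
gripper_width: 85.2
finger_force: 0.0
jar,lid,discbottom [660.9 204.8 661.4 202.2  81.2] rim 80 0.011
```

View pics/fin.png

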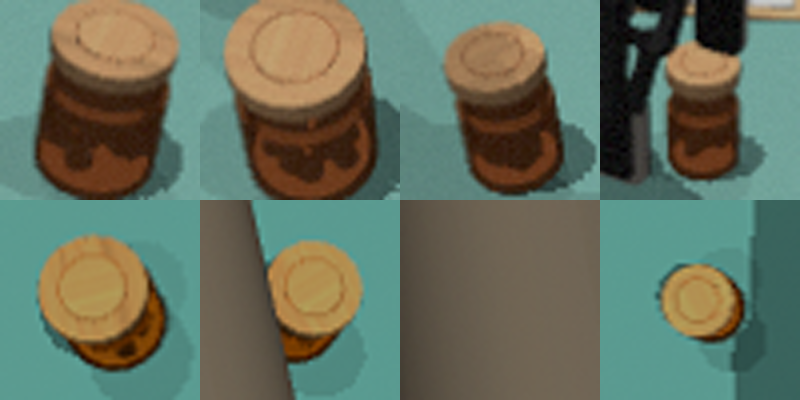

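All four jars look closed, with flat discs. One numerical check of disc height and tilt first.

Run:
```python
from h import *
s=grab('scene')
for k,x,y,u,v in(('a',661,204,378,193),('b',646,-187,240,295),('c',439,-98,206,212)):
    H,r=D[k][1],D[k][0]/2;T=np.linspace(0,6.28,48)
    def b(p):
        return jar(k)(p[:2])+[[(p[0]+r*np.cos(a),p[1]+r*np.sin(a),z+p[2]+p[3]*np.cos(a)*r/10+p[4]*np.sin(a)*r/10,0) for z in(H,H+12) for a in T[::3]]]
    p,c,_=fit([(s,(u,v),36)],b,[x,y,0,0,0],1);print(k,'xy',p[:2].round(1),'gap',p[2].round(1),'tilt mm/10mm',p[3:].round(2),round(c,3))
```

```text
a xy [660.9 204.7] gap 0.1 tilt mm/10mm [-0.13 -0.27] 0.014
b xy [ 645.5 -187. ] gap 0.3 tilt mm/10mm [ 0.49 -1.14] 0.017
c xy [438.7 -98.1] gap 0.2 tilt mm/10mm [ 0.19 -0.72] 0.025
```

```bash
python3 -m creep '[[[0,0.04,0.01,0,0,0,1],[0,0.04,0.01,0,0,0,1],[0,0.03,0.01,0,0,0,1],[0,0,0,0,0,0,1]]]'
python3 - <<'E'
from h import *
s=grab('scene');t=grab('top')
tl=[]
for k,x,y,u,v in(('b',648,-188.5,240,295),('c',441,-99,206,212)):
    H,r=D[k][1],D[k][0]/2;T=np.linspace(0,6.28,48)
    c=proj(t,(x,y,H)); print(k,c)
    # outlines: top-view lid disc centre via bright wood mask at disc top plane
    im=t['image'].astype(int); h=30;x0,y0=int(c[0])-h,int(c[1])-h
    for f in(s,t):
        q=proj(f,(x,y,H-10)).astype(int);hh=22
        tl.append(cv2.resize(f['image'][q[1]-hh:q[1]+hh,q[0]-hh:q[0]+hh],(400,300) if 0 else (300,300),interpolation=cv2.INTER_CUBIC)[...,::-1])
    def b(p):
        return jar(k)(p[:2])+[[(p[2]+r*np.cos(a),p[3]+r*np.sin(a),z+p[4],0) for z in(H,H+12) for a in T[::3]]]
    p,c2,_=fit([(t,c,30)],lambda q:b([q[0],q[1],q[2],q[3],0]),[x,y,x,y],2);print(k,'top',p.round(1),round(c2,3))
    p,c2,_=fit([(s,(u,v),36)],lambda q:b([q[0],q[1],q[2],q[3],0]),[x,y,x,y],2);print(k,'scene flat',p.round(1),round(c2,3))
cv2.imwrite('pics/fin2.png',np.vstack([np.hstack(tl[:2]),np.hstack(tl[2:])]))
E
```

```text
time: 29.62
eef_pos: [613.1, 80.1, 250.8]
ee_rot: [0.986, 0.168, 0.001, -0.001]
force: [0.2, -0.8, 0.1]
gripper_width: 85.5
finger_force: 0.0
b [353.99434428 168.59892683]
b top [ 649.3 -189.   648.4 -189.6] 0.018
b scene flat [ 645.6 -186.9  646.7 -188.8] 0.013
c [319.3693122 253.0424122]
c top [ 442.2  -99.5  440.1 -100.8] 0.015
c scene flat [438.7 -97.7 438.6 -99.5] 0.021
```

View pics/fin2.png

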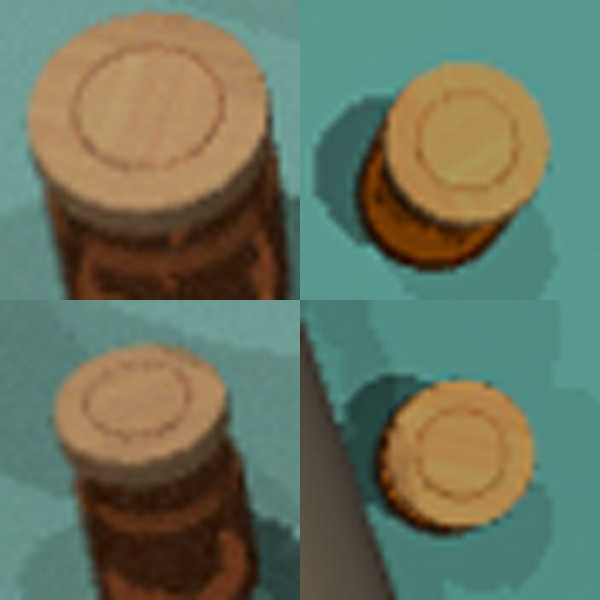

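Both lids are flat on their rims: b at (150,110) and c at (142,392) in the scene crops. The disc ellipses stand square to the jar axes and are centred within about 2 mm. Handing in.

```bash
python3 -c "
from bench import arm
print(arm.close_job())"
```

```text
the job is handed in; nothing more can be done
None
```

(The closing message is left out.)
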